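# Third hand at the bracket fixture

### The arm

A 6-joint arm with a two-finger parallel gripper is mounted at the origin on a cart in front of the work surface, level with it; the furniture and walls round the work are solid. World frame = base frame: x ahead of the robot, y to its left, z up, the work surface at z = 0. Lengths are in m, angles in rad, forces in N, time in s.
With the tool pointing down it reaches from about 0.35 to 0.775 m from the base axis. Payload 7.3 kg.
Tool frame: the origin (TCP) lies midway between the tips of the shut fingers; the grasp point (between the pads) lies 19 mm behind it (grip_depth is the distance from the TCP to the grasp point, in m); z points along the fingers, y is the line along which they close (so a half turn about z gives the same grasp; the last joint's range is limited). The gripper opens to 92 mm and grips with 3 to 60 N. Pads are 19 mm wide; open, the fingers measure 130 mm over their backs; the gripper's body (75 mm by 190 mm) begins 47 mm behind the grasp point.
Start: joints at [1.003, 0.342, 1.524, -0, 1.275, -0.146], TCP at [0.215, 0.479, 0.227] pointing down, gripper open.
Joint ranges: [-2.53, 2.53], [-0.77, 2.02], [0.04, 2.7], [-1, 4.14], [0.28, 2.66], [-3.11, 3.11]. Speed limits (rad/s): [2.57, 2.57, 3.14, 3.14, 3.14, 3.14].

### API

Orientations are given as a unit quaternion [x, y, z, w].
In Python, from cell import observe, capture, finish_job, outline_of, tip_of, grip_depth gives the robot as it stands.
- The arm moves only by the tool apply_moves, never from a script. Its argument "targets" is a list of rows, each a list of 6 numbers: the shift along the world's x, y, z in mm, then the turn, a rotation vector about the world's x, y, z in rad. In form: [[tx, ty, tz, ax, ay, az], ...]. A call has 1 to 12 rows; each row shifts and turns the commanded pose from where the row before left it; what a row does not reach is not made up. A row lasts 1/10 s, in which the tool goes at most 50 mm and 8.59 degrees, less where a joint would pass 70% of its speed; a pose out of reach is approached as far as the arm can. A call is refused whole if a number of a shift passes 50 or a number of a turn 0.15, either way. A call with a gripper value outside its range is refused whole. "hand" is the closure in counts, from 0 (fully open) to 255 (shut), set as the call begins (left out, the last holds). The fingers move at their own pace and stop on an object; "grip_force" is the grip in N (left out, the last holds). Time passes only in rows, so rows that do not move let the fingers close. It gives the time, the measured TCP pose, the force, the opening and the grip force at its end, in the units of the state.
- observe(): the state, without advancing time (a new reading comes with each control period).
- capture(name): name is "scene" or "top" or "wrist"; returns a dict with "image" (384x512x3 uint8, red, green, blue), "camera_matrix" (3x3 intrinsics, pixels), "k1" (the pictures are not rectified: a ray, as slopes to the right and down, at radius r is drawn at 1 + k1 r^2 times it, then the intrinsics apply), "R" (3x3) and "t" (3): a world point X has camera coordinates R X + t. Camera axes: x right, y down, z forward; pixel columns grow to the right and rows downward; lengths in m; the calibration is good to about 2 mm. A picture is of the moment at which its call begins. There is no depth.
- finish_job(): hands the job in; it is judged then, once.
Trained networks look in the newest picture that a camera, given by its name, has taken for a name from the list of things; names that differ only in an ending like _2 or _b are one class to them, and where a whole thing is asked for, a point or a joint stands for the part that bears it (a point fixed in the world has none). Each returns a list of dicts, best first, with "score" (0 to 1); they miss things now and then, are a little off and sometimes report something else, mostly with a low value. They report only what shows in the picture. A call takes as long as a camera call. They do not tell look-alikes from the thing itself.
- outline_of(camera, thing): "region" (384x512 bool, what is visible of it) and "at" ([column, row] in pixels, amid what is visible of it).
- tip_of(camera, thing): "at" ([column, row] in pixels: a listed point, or the origin of a listed thing).
The state is a dict: "clock": time; "joint_positions": joint angles; "qvel": joint speeds; "joint_efforts": joint torques, N m; "ee_pos": TCP position; "eef_rot": TCP orientation; "contact_force": force on the tool from outside, world axes, zero at the start; "moment": the same for the moment, N m; "gripper_width": finger opening in m; "gripper_force": force on a finger pad.
Only numpy, scipy, OpenCV 4.12 (cv2) and the standard library are available. Lean on these libraries where they do the work, as an engineer would, in place of code of your own. Each camera call takes 0.05 s, during which the arm holds its last target. There are 200 camera calls.

### The job

A colleague is about to screw the blue angle bracket to the plywood panel of the fixture: first slide the fixture's black stop along its slot until its yellow pointer stands at the red mark. Then set the bracket flat on the panel, with its upright back plate square against the sprung steel fence and its left end up to the stop (the stop staying at the mark), and press it gently against the fence until the fence's pointer stands in the middle of the green band of the gauge. Finish while still gripping the bracket and pressing it there with that steady force, so that the screws can be driven; leave the other things on the bench where they are.

Things in the scene. Friction and masses are not known exactly. Their poses are not given: they have to be found in the camera images.
- panel_top (a point): Fixture, fixed, elsewhere each time: plywood panel 145 mm deep (x), 300 mm wide (y). This point: middle of its top face, 12 mm above the bench. x points away from the robot to the fence, y left along slot and fence, z up. Fence and its rail stand at x = 30 to 70 mm, up to 44 mm above the panel; the gauge, 52 mm high, at x = 27 to 63, y = -115 to -137 mm.
- stop (a joint): position of the stop along its slot, m: 0 at the right end, growing to the left (fixture +y), range 0 to 0.14. It stays where it is left; friction of about 5 N must be overcome to slide it.
- stop_grip (a point): Stop: upright black block 34 (x) x 20 (y) mm, 45 mm high, in the slot along y at panel x = 0, with a yellow line down its middle and a yellow pointer to the front. This point lies on its vertical axis, 31 mm above the panel (good height to grip it across y); axes as the fixture's.
- stop_face (a point): foot of the stop's right-hand face (the face looking to -y that the bracket's left end comes up to), 10 mm to -y of the stop's axis; axes as the fixture's.
- mark_tip (a point): Red mark, a T-shaped clip 18x16x6 mm on the scale at the front edge of the panel, 66 mm in front of the slot; it marks where the stop's axis and pointer must stand along y. This point is on top of its middle; axes as the fixture's.
- fence (a joint): how far the fence is pushed back from rest, m: 0 to 0.020. A plain spring: 1 N for every mm, no preload. The green band of the gauge is 0.006 to 0.014 (6 to 14 N), its middle 0.010 (10 N).
- fence_face (a point): Sprung fence: upright steel plate 200 mm wide (y), 42 mm high, which slides back along the fixture's +x. Its front face (looking to -x, to the robot) is 30 mm beyond the slot at rest. This point is the middle of the front face, 22 mm above the panel, and moves with the fence; axes as the fixture's.
- bracket_grip (a point): Blue angle bracket, 60 (x) x 110 (y) x 50 mm high, 0.2 to 0.35 kg, loose, right of the fixture. Foot plate 8 mm thick; upright back plate 8 mm thick, 110 mm wide, 50 mm high along its +x edge; in the middle a rib 16 mm wide (y), x = -19 to 22 mm, 50 mm high: grip it across y. This point: in the rib, on the middle axis, 30 mm above the underside. x to the back plate, y to its left end, z up.
- bracket_end (a point): middle of the bracket's left end face (+55 mm in the bracket's y), 4 mm above its underside.
- bracket_back (a point): middle of the rear face of the bracket's back plate (+30 mm in the bracket's x), 25 mm above its underside: the face that goes against the fence. Pressing the bracket down hard on the panel adds friction, which takes force from the fence; resting it lightly is enough.
- bracket: the bracket itself; origin at the centre of its underside, axes as bracket_grip.
- green_cup: green plastic cup, 61x62x98 mm, near the big rice cooker (bystander)
- tape_roll: brown roll of tape lying flat, 92x90x48 mm, left of the stove (bystander)
- lighter: small red gas lighter, 78x24x12 mm, on the left of the bench (bystander)
- screwdriver: the colleague's screwdriver, lying on the left of the bench (bystander)
- steel_dish: small shallow steel dish, 116x116x19 mm, between stove and rice cooker (bystander)
- pepper_shaker: pepper shaker, 44x44x90 mm, on the left of the bench (bystander)
Not all that is in view belongs to the job. There is more than one size of the bracket; the job needs the larger.

How it is judged:
On the way, in this order (a step that is already met when the one before it is completed fails the run):
1. the stop stands at the red mark (within 5 mm) (y of stop_grip in the frame of mark_tip between -0.005 and 0.005 m), for 0.2 s.
2. the gripped bracket lies on the panel, square and up to the stop, and is pressed against the fence with 5 to 15 N (value of joint fence between 0.005 and 0.015 m and contact force between bracket and fence between 5 and 15 N and y of bracket_end in the frame of stop_face between -0.006 and 0.003 m and z of bracket_grip in the frame of panel_top between 0.026 and 0.034 m and angle between bracket_grip's own z axis and vertical below 0.06 rad and angle between the y axis of bracket_grip and the y axis of panel_top, either way round below 0.07 rad and contact force between the fingers and bracket above 3 N), for 0.5 s.
At the end, for the whole second after the job is handed in: Ended still gripping the bracket: stop within 7 mm of the mark; bracket flat on the panel (4 mm, 0.06 rad), square to the fence (0.07 rad), left end within 6 mm of the stop; it pushes the fence back 5 to 15 mm with 5 to 15 N through the last second (all of step 2 and y of stop_grip in the frame of mark_tip between -0.007 and 0.007 m); the arm keeps its last pose, push and grip.
It fails at once if the bracket is driven hard against the fence (more than 25 N) (contact force between bracket and fence above 25 N).
It fails at once if one of the bystanders is shoved away (more than 30 mm) (distance of any of green_cup, tape_roll, lighter, screwdriver, steel_dish, pepper_shaker from where it was at the start of the episode above 0.03 m).
It also fails if it takes over 61 s, if anything falls off the work surface, if the arm or the gripper's body presses on something with over 40 N, if the wrist force passes 120 N, or if a joint passes its speed limit or range.

## Working session

There is one attempt and no reset: what is moved stays moved. The work goes in short steps, Python scripts to look and compute and a tool call to move; the robot and the scene stay as the last step left them, time stands still between calls to the robot, and variables do not carry over. Pictures are saved under pics/ and viewed, at most 10 in all, crops included, and the job is handed in when it is done.

Besides the shell and the picture viewer there is one more tool, called after "Call:" as a command line: name --pt "numbers of a row" for each row, then --argument value for the rest. apply_moves: Moves the arm, as the interface text tells. Its arguments: {"type":"object","properties":{"targets":{"type":"array"},"hand":{"type":"number"},"grip_force":{"type":"number"}},"required":["targets"]}

```bash
mkdir -p pics; cat > h.py <<'E'
import numpy as np, cv2
from cell import observe, capture, finish_job, outline_of, tip_of, grip_depth
def px2ray(c,uv):
    K=np.array(c["camera_matrix"]);k1=c["k1"]
    d=np.array([(uv[0]-K[0,2])/K[0,0],(uv[1]-K[1,2])/K[1,1]]);s=d.copy()
    for _ in range(20): s=d/(1+k1*(s@s))
    R=np.array(c["R"]);t=np.array(c["t"])
    return -R.T@t, R.T@np.array([s[0],s[1],1])
def at_z(c,uv,z):
    o,r=px2ray(c,uv); return o+r*(z-o[2])/r[2]
def proj(c,X):
    K=np.array(c["camera_matrix"]);p=np.array(c["R"])@X+np.array(c["t"]);s=p[:2]/p[2];s=s*(1+c["k1"]*(s@s))
    return K[0,0]*s[0]+K[0,2],K[1,1]*s[1]+K[1,2]
def tri(obs):
    A=np.zeros((3,3));b=np.zeros(3)
    for c,uv in obs:
        o,r=px2ray(c,uv);r/=np.linalg.norm(r);P=np.eye(3)-np.outer(r,r);A+=P;b+=P@o
    return np.linalg.solve(A,b)
def save(c,n): cv2.imwrite("pics/"+n,c["image"][:,:,::-1])
E
python3 - <<'E'
from h import *
np.set_printoptions(precision=4,suppress=True)
print({k:np.round(v,3) for k,v in observe().items()},grip_depth)
H={"panel_top":.012,"stop_grip":.043,"stop_face":.012,"mark_tip":None,"fence_face":.034,"bracket_grip":.03,"bracket_end":.004,"bracket_back":.025,"bracket":0}
C={}
for n in("scene","top"):
    c=capture(n);C[n]=c;save(c,n+"0.png");print(n,-c["R"].T@c["t"])
    for k,z in H.items():
        for d in tip_of(n,k)[:3]: print(k,round(d["score"],2),np.round(d["at"],1),at_z(c,d["at"],z if z is not None else .018))
E
python3 -c "
import cv2,numpy as np
a=cv2.imread('pics/scene0.png');b=cv2.imread('pics/top0.png')
cv2.imwrite('pics/s1.png',cv2.resize(a,(800,600)));cv2.imwrite('pics/t1.png',cv2.resize(b,(800,600)))"
```

```text
{'clock': np.float64(0.0), 'joint_positions': array([ 1.003,  0.343,  1.525,  0.   ,  1.275, -0.146]), 'qvel': array([-0.001,  0.   , -0.001, -0.   , -0.001,  0.001]), 'joint_efforts': array([  0.001, -43.123, -24.423,   0.072,   0.056,  -0.   ]), 'ee_pos': array([0.215, 0.479, 0.226]), 'eef_rot': array([ 0.209,  0.978, -0.001, -0.   ]), 'contact_force': array([-0.99 ,  0.037,  0.403]), 'moment': array([-0.005,  0.036, -0.013]), 'gripper_force': np.float64(0.0), 'gripper_width': np.float64(0.092)} 0.0188
scene [-0.2035  1.1164  0.6632]
panel_top 0.65 [245.6 242.2] [0.4794 0.2464 0.012 ]
panel_top 0.34 [324.6 199.3] [ 0.4391 -0.1237  0.012 ]
stop_grip 0.49 [247. 230.] [0.4839 0.2335 0.043 ]
stop_face 0.54 [253.3 238.1] [0.4758 0.2159 0.012 ]
stop_face 0.41 [166.7 292.2] [0.4874 0.5362 0.012 ]
mark_tip 0.55 [256.6 257.6] [0.4028 0.2993 0.018 ]
fence_face 0.68 [239.8 234.3] [0.4951 0.2515 0.034 ]
fence_face 0.61 [323.1 197.9] [ 0.4263 -0.0882  0.034 ]
bracket_grip 0.74 [335.3 189.9] [ 0.4282 -0.1748  0.03  ]
bracket_grip 0.48 [300.  204.8] [ 0.4635 -0.0094  0.03  ]
bracket_end 0.87 [323
[... 185 characters left out ...]
2 -0.1953  0.    ]
bracket 0.47 [302.1 210.4] [ 0.4684 -0.032   0.    ]
top [0.4726 0.1411 1.3051]
panel_top 0.61 [207.7 215.5] [0.47   0.2629 0.012 ]
stop_grip 0.43 [214.6 213.2] [0.4785 0.2363 0.043 ]
stop_face 0.51 [219.  212.6] [0.4811 0.223  0.012 ]
fence_face 0.6 [211.5 206.2] [0.5028 0.2484 0.034 ]
bracket_grip 0.82 [338.4 231.5] [ 0.4216 -0.2021  0.03  ]
bracket_grip 0.53 [286.2 218.1] [ 0.4659 -0.0153  0.03  ]
bracket_end 0.94 [319.1 221.5] [ 0.4555 -0.1382  0.004 ]
bracket_back 0.82 [286.8 216.2] [ 0.4727 -0.018   0.025 ]
bracket_back 0.7 [337.1 225.1] [ 0.444  -0.1986  0.025 ]
bracket 0.83 [289.6 219. ] [ 0.4627 -0.0314  0.    ]
bracket 0.61 [331.9 231.6] [ 0.4197 -0.1862  0.    ]
```

View pics/s1.png

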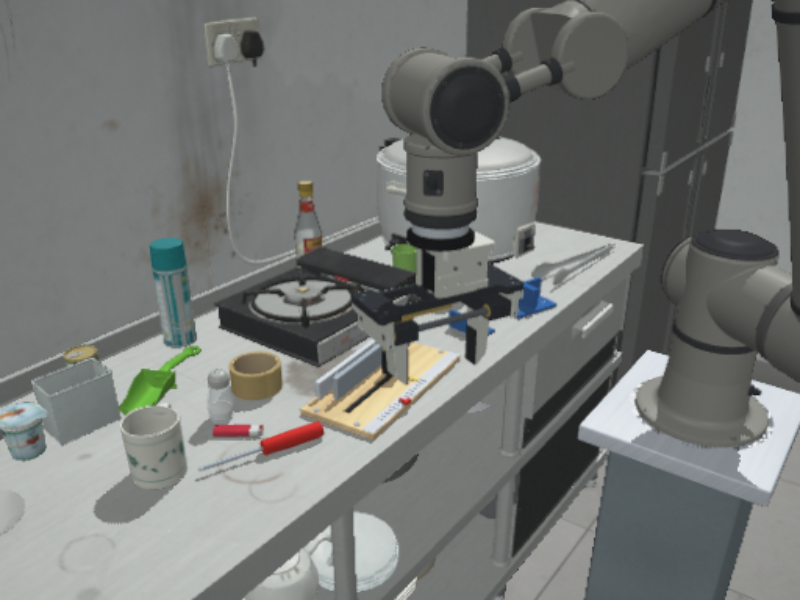

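View pics/t1.png

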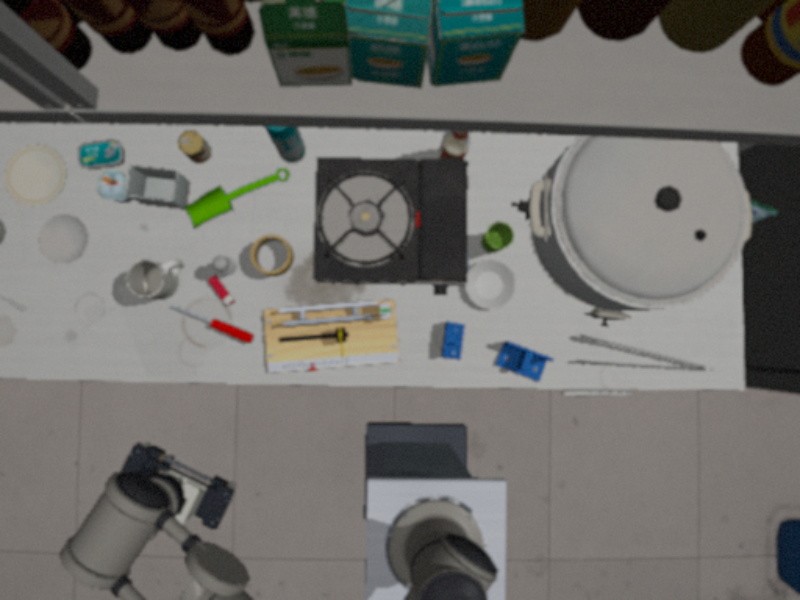

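The scene view shows the fixture at about (385,385), partly hidden by the arm, and the blue brackets at (470,320) and (532,300). The top view shows the fixture at (330,335), with the stop at (342,335) and the red mark at (312,368). There are two blue brackets: a compact one at (452,340) and a wider one at (523,360). Next I'll take one enlarged crop and measure their sizes.

```bash
python3 - <<'E'
from h import *
np.set_printoptions(precision=4,suppress=True)
c=capture("top")
im=c["image"][180:255,160:360,::-1];cv2.imwrite("pics/crop.png",cv2.resize(im,None,fx=4,fy=4,interpolation=cv2.INTER_CUBIC))
for k,z in(("bracket",.0),("panel_top",.012),("mark_tip",.018),("stop_grip",.057)):
    for d in outline_of("top",k)[:3]:
        m=d["region"].astype(np.uint8)
        p=np.argwhere(m)[:,::-1]
        if len(p)<4: continue
        w=np.array([at_z(c,q,z)[:2] for q in p],np.float32);r=cv2.minAreaRect(w*1000)
        print(k,round(d["score"],2),np.round(d["at"]),len(p),r)
# red pixels / blue pixels
I=c["image"].astype(int)
R=(I[...,0]>130)&(I[...,1]<90)&(I[...,2]<90)
R[:225]=0;R[:,:180]=0;R[:,240:]=0
uv=np.argwhere(R)[:,::-1].mean(0);print("red",R.sum(),uv,at_z(c,uv,.018))
B=((I[...,2]>I[...,0]+50)&(I[...,2]>I[...,1]+30)).astype(np.uint8);B[:190]=0;B[260:]=0
n,l,s,ce=cv2.connectedComponentsWithStats(B);print(s,ce)
E
```

```text
bracket 0.81 [331. 230.] 527 ((422.9407043457031, -193.2259979248047), (117.76058197021484, 63.26353454589844), 71.12446594238281)
bracket 0.75 [288. 219.] 332 ((467.49456787109375, -30.26154899597168), (50.704254150390625, 87.90108489990234), 81.08676147460938)
panel_top 0.59 [209. 214.] 3294 ((474.68341064453125, 249.1171875), (145.22608947753906, 297.4166564941406), 5.361024379730225)
stop_grip 0.55 [147. 211.] 224 ((491.697509765625, 496.47955322265625), (170.81765747070312, 26.578075408935547), 69.50326538085938)
stop_grip 0.45 [218. 213.] 55 ((477.60986328125, 225.2413787841797), (30.951183319091797, 17.175180435180664), 1.3871487379074097)
red 5 [199.8 235.6] [0.3987 0.2883 0.018 ]
[[     0      0    512    384 195895]
 [   283    206     14     24    250]
 [   318    219     35     25    463]] [[255.2712 191.3741]
 [289.588  217.744 ]
 [333.9093 230.5918]]
```

View pics/crop.png

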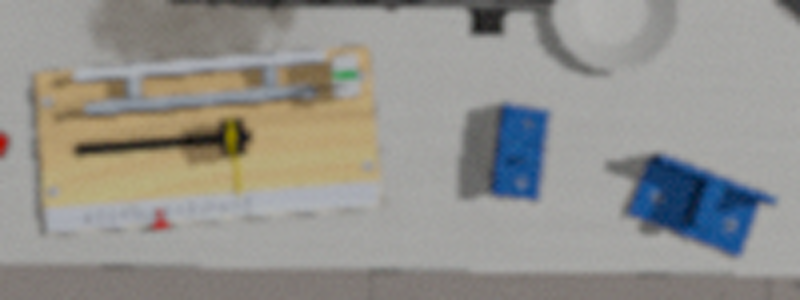

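The larger bracket measures 118x63 mm and is the right one, at full-image pixel (331,230) and (700,205) in the crop. It matches 60x110 with the rib, while the other measures 88x51. The fixture yaw is about +5.4° and the bracket yaw about -19°. In the crop the stop's yellow line is at (233,137) and the mark at (160,220). I'll move over the fixture.

Call:
apply_moves --pt "30 -29 0 0 0 0.064" --pt "30 -29 0 0 0 0.064" --pt "30 -29 0 0 0 0.064" --pt "30 -29 0 0 0 0.064" --pt "30 -29 0 0 0 0.064" --pt "30 -29 0 0 0 0.064" --pt "30 -29 0 0 0 0.064" --pt "30 -29 0 0 0 0.064" --pt "0 0 0 0 0 0" --hand 0 --grip_force 20

```text
clock: 2.15
ee_pos: [0.4581, 0.2437, 0.2266]
eef_rot: [-0.043, 0.999, -0.0, 0.001]
contact_force: [0.0, 1.3, 0.0]
gripper_width: 0.0915
gripper_force: 0.0
```

```bash
cat > look.py <<'E'
from h import *
import sys
np.set_printoptions(precision=4,suppress=True)
s=observe();print(s["clock"],s["ee_pos"],s["eef_rot"])
H={"panel_top":.012,"stop_grip":.043,"stop_face":.012,"mark_tip":.018,"fence_face":.034,"bracket_grip":.03,"bracket_end":.004,"bracket_back":.025,"bracket":0}
def look(name,ks,png=None):
    c=capture(name)
    if png: cv2.imwrite("pics/"+png,cv2.resize(c["image"][:,:,::-1],(800,600)))
    for k in ks:
        for d in tip_of(name,k)[:2]: print(k,round(d["score"],2),np.round(d["at"],1),at_z(c,d["at"],H[k]))
    return c
E
python3 - <<'E'
from look import *
c=look("wrist",["panel_top","stop_grip","stop_face","mark_tip","fence_face"],"w1.png")
E
```

```text
2.15 [0.4581 0.2437 0.2266] [-0.0434  0.9991 -0.0005  0.0007]
panel_top 0.46 [440.6 209.9] [0.4966 0.5109 0.012 ]
stop_grip 0.77 [233.4 187.6] [0.4803 0.2203 0.043 ]
stop_face 0.94 [230.1 180.1] [0.4795 0.2137 0.012 ]
mark_tip 0.45 [294.6 125.6] [0.401  0.2894 0.018 ]
fence_face 0.62 [258.6 206.1] [0.5048 0.2538 0.034 ]
fence_face 0.46 [332.  293.5] [0.6287 0.3711 0.034 ]
```

View pics/w1.png

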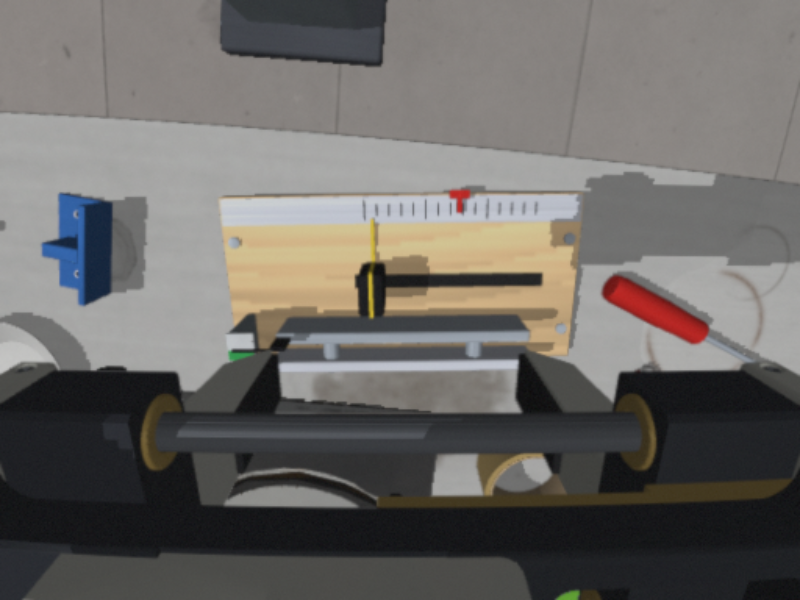

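The wrist view is rotated, with up towards the robot. It shows the stop at (372,285), its pointer tip at (374,220), the red mark at (460,195), and the panel's front corners at (220,197) and (580,192).

```bash
python3 - <<'E'
from look import *
c=capture("wrist");s=.64
P=lambda u,v,z:at_z(c,(u*s,v*s),z)
a,b=P(220,197,.012),P(580,192,.012);d=b-a;yaw=np.arctan2(-d[0],d[1]);print("corners",a,b,np.linalg.norm(d),yaw)
x=np.array([np.cos(yaw),np.sin(yaw),0]);y=np.array([-x[1],x[0],0]);cen=(a+b)/2+x*.0725;print("center",cen)
I=c["image"].astype(int);r,g,bl=I[...,0],I[...,1],I[...,2]
Y=(r>150)&(g>130)&(bl<70);Y[:130]=0;Y[210:]=0;Y[:,:220]=0;Y[:,260:]=0
uv=np.argwhere(Y)[:,::-1];
for v in sorted(set(uv[:,1])):
    if v%6==0: print(v,uv[uv[:,1]==v].mean(0),[(z,((at_z(c,uv[uv[:,1]==v].mean(0),z)-cen)@y).round(4),((at_z(c,uv[uv[:,1]==v].mean(0),z)-cen)@x).round(4)) for z in(.014,.057)])
R=(r>150)&(g<70)&(bl<70);R[:,:270]=0;R[:,320:]=0;R[150:]=0
q=np.argwhere(R)[:,::-1].mean(0);m=at_z(c,q,.018);print("mark",q,m,(m-cen)@x,(m-cen)@y)
print("slot ends",*[((P(u,280,.012)-cen)@x,(P(u,280,.012)-cen)@y) for u in(385,542)])
R_=cv2.Rodrigues
from scipy.spatial.transform import Rotation as Ro
print(Ro.from_quat(observe()["eef_rot"]).as_matrix())
E
```

```text
2.45 [0.4541 0.2479 0.2268] [-0.0458  0.999   0.0001 -0.0001]
corners [0.4146 0.0998 0.012 ] [0.3837 0.3915 0.012 ] 0.2932871404529456 0.10551743334462353
center [0.4713 0.2533 0.012 ]
150 [234.5 150. ] [(0.014, np.float64(-0.0279), np.float64(-0.0401)), (0.057, np.float64(-0.0249), np.float64(-0.0466))]
156 [234.5 156. ] [(0.014, np.float64(-0.0282), np.float64(-0.0323)), (0.057, np.float64(-0.0251), np.float64(-0.0397))]
162 [235. 162.] [(0.014, np.float64(-0.0278), np.float64(-0.0244)), (0.057, np.float64(-0.0248), np.float64(-0.0327))]
168 [235.5 168. ] [(0.014, np.float64(-0.0274), np.float64(-0.0165)), (0.057, np.float64(-0.0244), np.float64(-0.0257))]
180 [232.5 180. ] [(0.014, np.float64(-0.0319), np.float64(-0.0003)), (0.057, np.float64(-0.0284), np.float64(-0.0114))]
186 [232.5 186. ] [(0.014, np.float64(-0.0322), np.float64(0.0079)), (0.057, np.float64(-0.0287), np.float64(-0.0041))]
192 [232.5 192. ] [(0.014, np.float64(-0.0325), np.float64(0.0163)), (0.057, np.float64(-0.0289), np.float64(0.0032))]
198 [233. 198.] [(0.014, np.float64(-0.0321), np.float64(0.0247)), (0.057, np.float64(-0.0286), np.float64(0.0107))]
204 [233.5 204. ] [(0.014, np.float64(-0.0317), np.float64(0.0333)), (0.057, np.float64(-0.0283), np.float64(0.0183))]
mark [290.     129.1744] [0.4014 0.2885 0.018 ] -0.06582204382909944 0.04240427676152268
slot ends (np.float64(-0.0006431060553542191), np.float64(-0.013542077314250603)) (np.float64(0.0011279603927957936), np.float64(0.12075934593793414))
[[-0.9958 -0.0916  0.    ]
 [-0.0916  0.9958  0.0002]
 [-0.      0.0002 -1.    ]]
```

Call:
apply_moves --pt "20 -23 -30 0 0 0.003" --pt "0 0 -45 0 0 0" --pt "0 0 -45 0 0 0" --pt "0 0 -45 0 0 0" --pt "0 0 -28 0 0 0" --pt "0 0 -10 0 0 0" --pt "0 0 0 0 0 0" --pt "0 0 0 0 0 0" --hand 0

```text
clock: 3.3
ee_pos: [0.4758, 0.2247, 0.0251]
eef_rot: [-0.047, 0.999, 0.0, 0.001]
contact_force: [-0.6, 0.8, 0.8]
gripper_width: 0.092
gripper_force: 0.0
```

Call:
apply_moves --pt "0 0 0 0 0 0" --pt "0 0 0 0 0 0" --pt "0 0 0 0 0 0" --pt "0 0 0 0 0 0" --pt "0 0 0 0 0 0" --pt "0 0 0 0 0 0" --pt "0 0 0 0 0 0" --pt "0 0 0 0 0 0" --hand 255 --grip_force 25

```text
clock: 4.1
ee_pos: [0.4749, 0.224, 0.0237]
eef_rot: [-0.047, 0.999, 0.0, -0.0]
contact_force: [0.4, 0.8, 0.6]
gripper_width: 0.0324
gripper_force: 0.0
```

Call:
apply_moves --pt "0 0 0 0 0 0" --pt "0 0 0 0 0 0" --pt "0 0 0 0 0 0" --pt "0 0 0 0 0 0"

```text
clock: 4.5
ee_pos: [0.4749, 0.2241, 0.0237]
eef_rot: [-0.047, 0.999, 0.0, 0.0]
contact_force: [0.4, 1.2, -0.7]
gripper_width: 0.0197
gripper_force: 25.0
```

```bash
python3 - <<'E'
from look import *
c=look("wrist",["stop_grip","mark_tip"])
I=c["image"].astype(int);r,g,bl=I[...,0],I[...,1],I[...,2]
R=((r>150)&(g<70)&(bl<70)).astype(np.uint8);n,l,st,ce=cv2.connectedComponentsWithStats(R)
for i in range(1,n):
    if st[i,4]>25: print("red",st[i],ce[i],at_z(c,ce[i],.018))
Y=((r>150)&(g>130)&(bl<70)).astype(np.uint8);n,l,st,ce=cv2.connectedComponentsWithStats(Y)
for i in range(1,n):
    if st[i,4]>8: print("yel",st[i],ce[i],at_z(c,ce[i],.014))
s=observe();print(s["gripper_width"],s["gripper_force"],s["contact_force"],s["ee_pos"])
E
```

```text
4.5 [0.4749 0.2241 0.0237] [-0.0467  0.9989  0.      0.    ]
stop_grip 0.72 [251.1 261.6] [0.4781 0.2233 0.043 ]
mark_tip 0.79 [380.7 133.7] [0.4055 0.2898 0.018 ]
red [366 117  29  32 428] [379.493  126.6308] [0.4017 0.2883 0.018 ]
yel [252 156   5   6  19] [254.0526 158.8947] [0.4274 0.2201 0.014 ]
0.020100018664824696 24.990040361881256 [ 0.0557  1.0278 -0.4791] [0.4749 0.2241 0.0237]
```

Call:
apply_moves --pt "-0.7 7.1 0 0 0 0" --pt "-0.7 7.1 0 0 0 0" --pt "-0.7 7.1 0 0 0 0" --pt "-0.7 7.1 0 0 0 0" --pt "-0.7 7.1 0 0 0 0" --pt "-0.7 7.1 0 0 0 0" --pt "-0.7 7.1 0 0 0 0" --pt "-0.7 7.1 0 0 0 0" --pt "-0.7 7.1 0 0 0 0" --pt "-0.7 7.1 0 0 0 0" --pt "0 0 0 0 0 0" --pt "0 0 0 0 0 0"

```text
clock: 5.85
ee_pos: [0.4678, 0.2954, 0.0237]
eef_rot: [-0.047, 0.999, 0.0, -0.0]
contact_force: [-2.0, 2.3, -0.1]
gripper_width: 0.02
gripper_force: 25.0
```

```bash
cat > chk.py <<'E'
from look import *
c=capture("wrist")
I=c["image"].astype(int);r,g,bl=I[...,0],I[...,1],I[...,2]
for nm,M,z,a in(("red",(r>150)&(g<70)&(bl<70),.018,25),("yel",(r>150)&(g>130)&(bl<70),.014,8)):
    n,l,st,ce=cv2.connectedComponentsWithStats(M.astype(np.uint8))
    for i in range(1,n):
        if st[i,4]>a: print(nm,st[i],ce[i],at_z(c,ce[i],z))
s=observe();print(s["gripper_width"],s["gripper_force"],s["contact_force"],s["ee_pos"])
E
cat > v.py <<'E'
import sys
from chk import *
cv2.imwrite("pics/"+sys.argv[1],cv2.resize(c["image"][:,:,::-1],(800,600)))
E
python3 v.py w2.png
```

```text
5.85 [0.4678 0.2954 0.0237] [-0.0466  0.9989  0.0003 -0.    ]
red [238 117  28  32 407] [251.7887 126.0098] [0.4013 0.2885 0.018 ]
yel [252 156   5   4  14] [254.     157.7143] [0.4196 0.2914 0.014 ]
0.01999957008348825 24.991085529327393 [ 0.0437  2.6887 -0.9232] [0.4678 0.2954 0.0237]
```

View pics/w2.png

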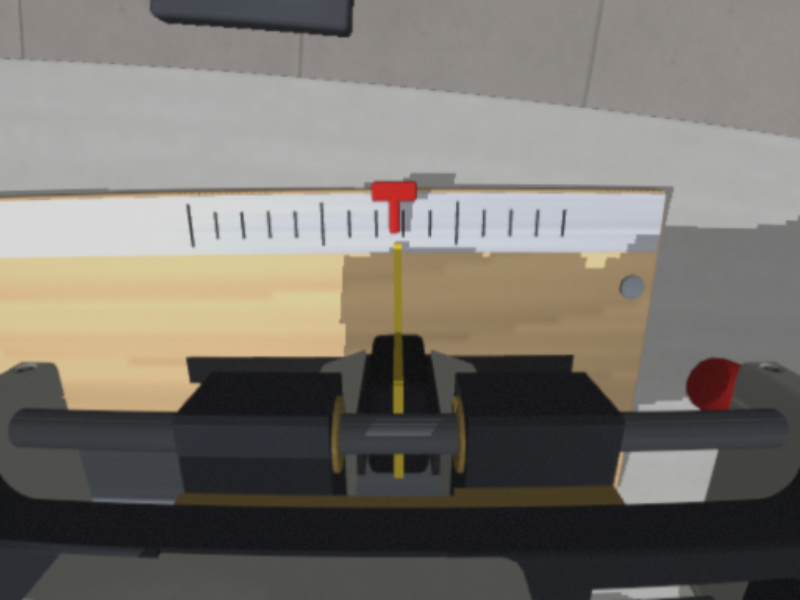

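The pointer is at (398,245) and the mark at (394,205), so the stop is about 1 mm past it. I'll nudge it back 1 mm, release, lift and go to the bracket.

Call:
apply_moves --pt "0.1 -1 0 0 0 0" --pt "0 0 0 0 0 0" --pt "0 0 0 0 0 0"

```text
clock: 6.2
ee_pos: [0.4679, 0.2944, 0.0237]
eef_rot: [-0.046, 0.999, 0.0, -0.0]
contact_force: [-1.1, 4.9, -1.2]
gripper_width: 0.0202
gripper_force: 25.0
```

Call:
apply_moves --pt "0 0 0 0 0 0" --pt "0 0 0 0 0 0" --pt "0 0 0 0 0 0" --pt "0 0 0 0 0 0" --pt "0 0 25 0 0 0" --pt "0 0 45 0 0 0" --pt "0 0 45 0 0 0" --pt "0 0 45 0 0 0" --pt "0 0 0 0 0 0" --hand 0

```text
clock: 7.1
ee_pos: [0.4711, 0.2953, 0.1904]
eef_rot: [-0.047, 0.999, 0.002, 0.006]
contact_force: [0.3, 0.3, 0.8]
gripper_width: 0.0871
gripper_force: 0.0
```

```bash
python3 chk.py
```

```text
7.1 [0.4711 0.2953 0.1904] [-0.0466  0.9989  0.0023  0.0059]
red [246 106  14  16  96] [252.8958 110.0938] [0.401  0.2885 0.018 ]
red [363 182  71  35 878] [400.6264 197.6264] [0.4858 0.4778 0.018 ]
yel [253 127   2  30  58] [253.4828 141.9828] [0.4364 0.2925 0.014 ]
yel [253 165   2  32  64] [253.5 180.5] [0.4821 0.2967 0.014 ]
0.08931402835308104 0.0 [-0.0055 -0.2913 -0.9601] [0.4696 0.2946 0.1871]
```

Call:
apply_moves --pt "-4 -45 2 0 0 -0.042" --pt "-4 -45 2 0 0 -0.042" --pt "-4 -45 2 0 0 -0.042" --pt "-4 -45 2 0 0 -0.042" --pt "-4 -45 2 0 0 -0.042" --pt "-4 -45 2 0 0 -0.042" --pt "-4 -45 2 0 0 -0.042" --pt "-4 -45 2 0 0 -0.042" --pt "-4 -45 2 0 0 -0.042" --pt "-4 -45 2 0 0 -0.042" --pt "-5 -37 0 0 0 0" --pt "0 0 0 0 0 0"

```text
clock: 8.35
ee_pos: [0.4219, -0.1967, 0.2023]
eef_rot: [0.165, 0.986, -0.0, -0.001]
contact_force: [-0.2, 0.5, -0.0]
gripper_width: 0.0919
gripper_force: 0.0
```

Call:
apply_moves --pt "0 0 0 0 0 0" --pt "0 0 0 0 0 0"

```text
clock: 8.55
ee_pos: [0.4226, -0.1918, 0.2029]
eef_rot: [0.162, 0.987, 0.001, -0.001]
contact_force: [0.5, -0.1, 0.2]
gripper_width: 0.0921
gripper_force: 0.0
```

```bash
python3 - <<'E'
from look import *
c=look("wrist",["bracket_grip","bracket_end","bracket_back","bracket"],"w3.png")
for d in outline_of("wrist","bracket")[:2]:
    p=np.argwhere(d["region"])[:,::-1];w=np.array([at_z(c,q,0.)[:2] for q in p],np.float32)
    print(d["score"],d["at"],len(p),cv2.minAreaRect(w*1000))
E
```

```text
8.55 [ 0.4226 -0.1918  0.2029] [ 0.1624  0.9867  0.0006 -0.0009]
bracket_grip 0.95 [254.9 174.9] [ 0.4236 -0.1905  0.03  ]
bracket_grip 0.84 [394.5 165.8] [ 0.4657 -0.0308  0.03  ]
bracket_end 0.86 [299.1 172.4] [ 0.4443 -0.1384  0.004 ]
bracket_end 0.74 [383.2 132. ] [ 0.4285 -0.0255  0.004 ]
bracket_back 0.94 [408.8 163.3] [ 0.47   -0.0114  0.025 ]
bracket_back 0.66 [254.1 196.9] [ 0.4505 -0.2006  0.025 ]
bracket 0.87 [255.2 167.6] [ 0.4215 -0.1894  0.    ]
bracket 0.77 [385.4 162.9] [ 0.4688 -0.0292  0.    ]
0.97 [392.1, 163.5] 3355 ((478.3779602050781, -22.42609405517578), (68.24539947509766, 101.50869750976562), 83.23519134521484)
0.58 [256.8, 176.2] 5167 ((431.89630126953125, -192.95672607421875), (125.39502716064453, 76.6956558227539), 70.11373138427734)
```

View pics/w3.png

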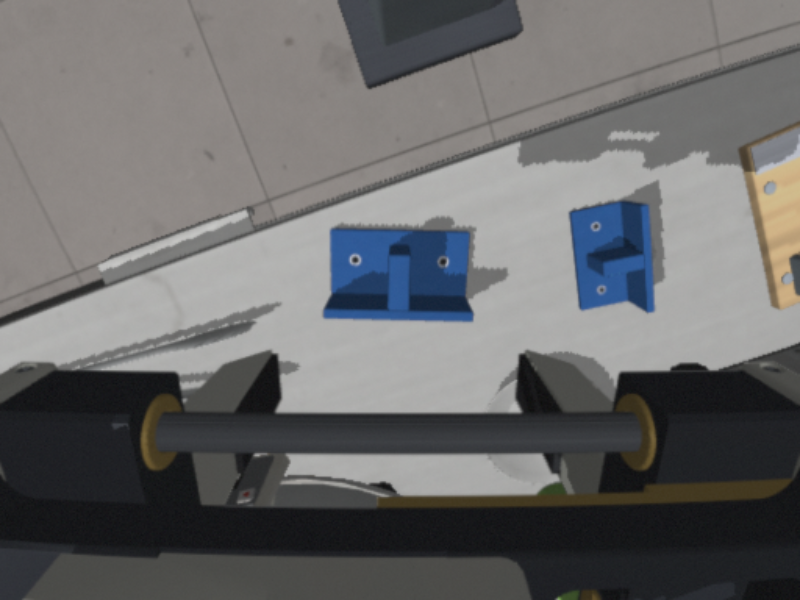

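The wrist view shows the large bracket at (400,270), with its rib centred between the fingers and aligned within 0.01 rad. The small one at (615,255) stays where it is. I'll descend and grip.

Call:
apply_moves --pt "1 1 -40 0 0 -0.01" --pt "0 0 -45 0 0 0" --pt "0 0 -45 0 0 0" --pt "0 0 -35 0 0 0" --pt "0 0 -17 0 0 0" --pt "0 0 -8 0 0 0" --pt "0 0 0 0 0 0" --pt "0 0 0 0 0 0"

```text
clock: 9.65
ee_pos: [0.4247, -0.1923, 0.0146]
eef_rot: [0.167, 0.986, -0.0, 0.001]
contact_force: [0.1, -0.0, -0.1]
gripper_width: 0.0916
gripper_force: 0.0
```

Call:
apply_moves --pt "0 0 0 0 0 0" --pt "0 0 0 0 0 0" --pt "0 0 0 0 0 0" --pt "0 0 0 0 0 0" --pt "0 0 0 0 0 0" --pt "0 0 0 0 0 0" --pt "0 0 0 0 0 0" --pt "0 0 0 0 0 0" --pt "0 0 0 0 0 0" --pt "0 0 0 0 0 0" --pt "0 0 0 0 0 0" --pt "0 0 0 0 0 0" --hand 255 --grip_force 40

```text
clock: 10.85
ee_pos: [0.424, -0.192, 0.0137]
eef_rot: [0.168, 0.986, 0.0, -0.0]
contact_force: [-0.1, 0.2, -0.1]
gripper_width: 0.0158
gripper_force: 40.0
```

```bash
python3 - <<'E'
from look import *
c=look("wrist",["bracket_grip","bracket_back","bracket_end"])
for n in("top","scene"):look(n,["bracket_grip","bracket_end"])
s=observe();print(s["gripper_width"],s["gripper_force"],s["contact_force"],s["ee_pos"])
E
```

```text
10.85 [ 0.424  -0.192   0.0137] [ 0.1676  0.9859  0.0001 -0.    ]
bracket_back 0.61 [256.6 293.4] [ 0.4522 -0.1995  0.025 ]
bracket_end 0.92 [507.8 155.9] [ 0.4276 -0.0277  0.004 ]
bracket_end 0.66 [341.9 234.7] [ 0.4434 -0.1387  0.004 ]
bracket_grip 0.85 [287.5 216.8] [ 0.4706 -0.0199  0.03  ]
bracket_grip 0.58 [338.3 231.6] [ 0.4212 -0.2017  0.03  ]
bracket_end 0.73 [288.8 225. ] [ 0.4412 -0.0282  0.004 ]
bracket_end 0.49 [318.3 221.4] [ 0.4558 -0.1353  0.004 ]
bracket_grip 0.87 [336.5 189.4] [ 0.4269 -0.1807  0.03  ]
bracket_grip 0.59 [301.6 204.8] [ 0.4595 -0.0123  0.03  ]
bracket_end 0.93 [326.5 197.7] [ 0.4479 -0.1537  0.004 ]
bracket_end 0.52 [314.2 212.6] [ 0.4257 -0.0341  0.004 ]
0.01589037574830067 39.97680366039276 [-0.1286  1.3947 -1.4322] [ 0.424  -0.192   0.0137]
```

Call:
apply_moves --pt "0 0 25 0 0 0" --pt "0 0 40 0 0 0" --pt "0 0 25 0 0 0" --pt "0 0 0 0 0 0"

```text
clock: 11.75
ee_pos: [0.4257, -0.1931, 0.1067]
eef_rot: [0.168, 0.986, -0.001, 0.003]
contact_force: [-0.4, -0.7, -1.5]
gripper_width: 0.0158
gripper_force: 40.0
```

Call:
apply_moves --pt "4 41.5 0 0 0 0.044" --pt "4 41.5 0 0 0 0.044" --pt "4 41.5 0 0 0 0.044" --pt "4 41.5 0 0 0 0.044" --pt "4 41.5 0 0 0 0.043" --pt "4 41.5 0 0 0 0.043" --pt "4 41.5 0 0 0 0.043" --pt "4 41.5 0 0 0 0.043" --pt "3 41.5 0 0 0 0.043" --pt "3 40 0 0 0 0.043" --pt "0 0 0 0 0 0" --pt "0 0 0 0 0 0"

```text
clock: 12.95
ee_pos: [0.4609, 0.2218, 0.1022]
eef_rot: [-0.05, 0.999, -0.0, -0.001]
contact_force: [0.4, -0.4, -1.5]
gripper_width: 0.0159
gripper_force: 40.0
```

```bash
sed -i 's/s=observe();print(s\["grip/tip=tip_of;[print(k,round(d["score"],2),np.round(d["at"],1),at_z(c,d["at"],z)) for k,z in (("stop_face",.012),("stop_grip",.043),("bracket_end",observe()["ee_pos"][2]-.0097),("fence_face",.034)) for d in tip_of("wrist",k)[:2]]\n&/' chk.py; python3 v.py w4.png
```

```text
12.95 [0.4609 0.2218 0.1022] [-0.0495  0.9988 -0.0004 -0.0014]
red [331 131  19   6  84] [339.381  132.8333] [0.3979 0.287  0.018 ]
red [467 221  45  19 348] [490.1207 228.8966] [0.4701 0.449  0.018 ]
yel [335 158   4  29  64] [336.8906 172.7656] [0.4324 0.2922 0.014 ]
yel [347 215   4  22  46] [348.5652 225.3261] [0.4805 0.3122 0.014 ]
stop_grip 0.74 [337.7 226.7] [0.4711 0.292  0.043 ]
bracket_end 0.93 [338.8 234.6] [0.4563 0.276  0.0928]
0.015493139135469776 39.975813031196594 [-0.1734  0.1095 -1.5725] [0.462  0.2203 0.1035]
```

View pics/w4.png

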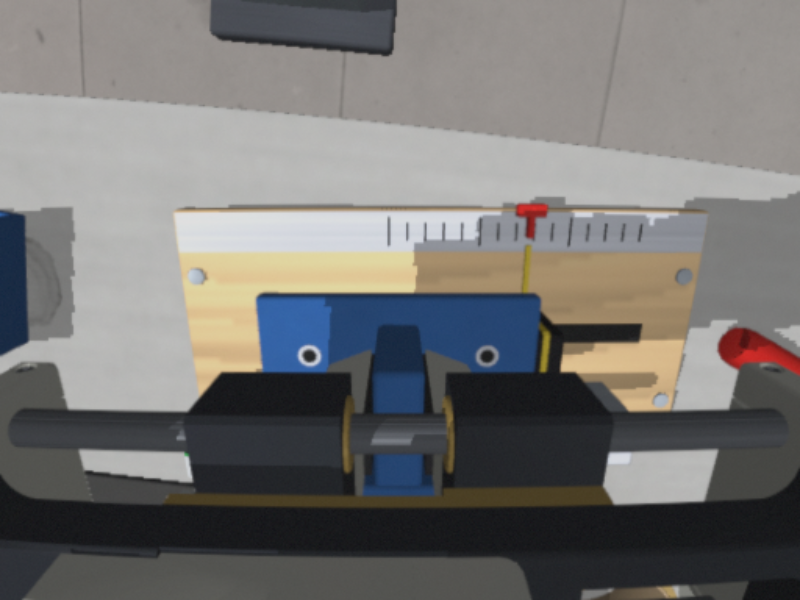

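The panel edge (177,210)-(707,211) and the bracket edge are parallel. The bracket is gripped, with the stop just right of its left end and the pointer still at the mark. I'll lower it.

Call:
apply_moves --pt "0 0 -30 0 0 0" --pt "0 0 -28 0 0 0" --pt "0 0 -12 0 0 0" --pt "0 0 -4 0 0 0" --pt "0 0 0 0 0 0" --pt "0 0 0 0 0 0" --pt "0 0 0 0 0 0"

```text
clock: 13.9
ee_pos: [0.4628, 0.2217, 0.0308]
eef_rot: [-0.049, 0.999, 0.0, 0.001]
contact_force: [0.1, 0.2, -1.8]
gripper_width: 0.0159
gripper_force: 40.0
```

Call:
apply_moves --pt "0 0 -2 0 0 0" --pt "0 0 -1 0 0 0" --pt "0 0 0 0 0 0" --pt "0 0 0 0 0 0"

```text
clock: 14.3
ee_pos: [0.462, 0.2215, 0.0268]
eef_rot: [-0.049, 0.999, 0.0, -0.0]
contact_force: [-0.0, 0.2, -2.1]
gripper_width: 0.0159
gripper_force: 40.0
```

Call:
apply_moves --pt "0 0 -0.7 0 0 0" --pt "0 0 0 0 0 0" --pt "0 0 0 0 0 0"

```text
clock: 14.6
ee_pos: [0.462, 0.2215, 0.026]
eef_rot: [-0.049, 0.999, 0.0, -0.0]
contact_force: [-0.1, 0.1, -1.6]
gripper_width: 0.0158
gripper_force: 40.0
```

```bash
python3 v.py w5.png
```

```text
14.6 [0.462  0.2215 0.026 ] [-0.0486  0.9988  0.     -0.    ]
red [365 140  28  31 402] [377.8209 149.0149] [0.4013 0.2882 0.018 ]
yel [366 178   9  52 202] [370.1782 203.7624] [0.436  0.2926 0.014 ]
yel [388 291   7  25  81] [390.8519 301.9877] [0.5073 0.3242 0.014 ]
bracket_end 0.62 [338.9 232.4] [0.4562 0.2756 0.0163]
fence_face 0.36 [253.9 230.3] [0.4518 0.2209 0.034 ]
0.01585016240398302 39.975884556770325 [ 0.2143  0.2691 -2.6043] [0.462  0.2215 0.026 ]
```

View pics/w5.png

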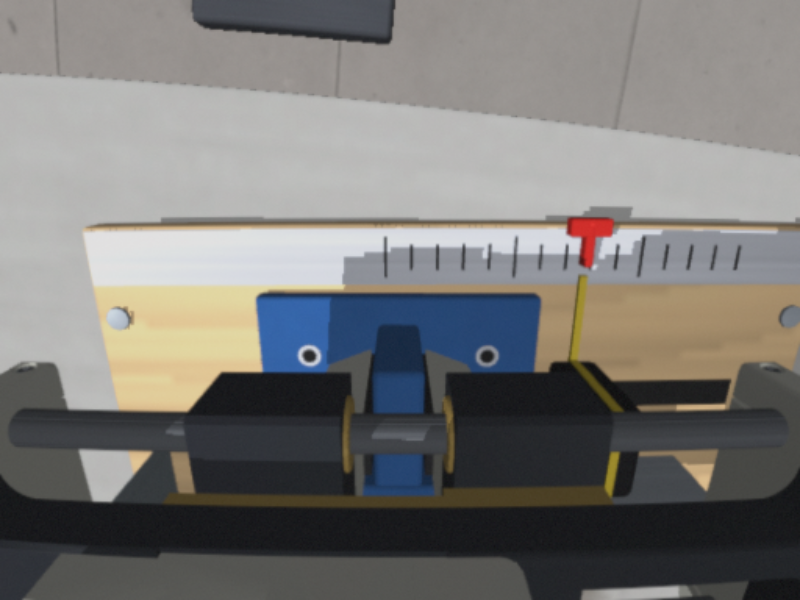

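The bracket is flat, with about 7 mm to the stop and about 13 mm to the fence. I'll slide it to the stop, then push in stages.

Call:
apply_moves --pt "-0.3 3 -0.4 0 0 0" --pt "-0.3 2.5 0 0 0 0" --pt "3 0.3 0 0 0 0" --pt "3 0.3 0 0 0 0" --pt "3 0.3 0 0 0 0" --pt "0 0 0 0 0 0" --pt "0 0 0 0 0 0" --pt "0 0 0 0 0 0"

```text
clock: 15.65
ee_pos: [0.4711, 0.228, 0.0258]
eef_rot: [-0.049, 0.999, 0.0, 0.001]
contact_force: [2.0, 1.0, -0.1]
gripper_width: 0.0157
gripper_force: 40.0
```

Call:
apply_moves --pt "2 0.2 0 0 0 0" --pt "2 0.2 0 0 0 0" --pt "2 0.2 0 0 0 0" --pt "2 0.2 0 0 0 0" --pt "0 0 0 0 0 0" --pt "0 0 0 0 0 0" --pt "0 0 0 0 0 0"

```text
clock: 16.35
ee_pos: [0.4774, 0.2285, 0.0257]
eef_rot: [-0.049, 0.999, -0.0, -0.001]
contact_force: [-4.2, -1.0, 5.0]
gripper_width: 0.0156
gripper_force: 40.0
```

Call:
apply_moves --pt "2 0.2 0.3 0 0 0" --pt "2 0.2 0 0 0 0" --pt "0 0 0 0 0 0" --pt "0 0 0 0 0 0" --pt "0 0 0 0 0 0" --pt "0 0 0 0 0 0"

```text
clock: 16.95
ee_pos: [0.4805, 0.2288, 0.0258]
eef_rot: [-0.049, 0.999, -0.0, -0.002]
contact_force: [-7.6, -1.1, 5.0]
gripper_width: 0.0157
gripper_force: 40.0
```

```bash
python3 chk.py; python3 - <<'E'
from look import *
f=[observe()["contact_force"]]
for n in("top","scene"):
    c=look(n,["stop_face","bracket_end","mark_tip"]);f.append(observe()["contact_force"])
    if n=="top": cv2.imwrite("pics/t6.png",cv2.resize(c["image"][185:250,160:270,::-1],None,fx=7,fy=7,interpolation=cv2.INTER_CUBIC))
print(np.mean(f,0))
E
```

```text
16.95 [0.4805 0.2288 0.0258] [-0.0488  0.9988 -0.0004 -0.002 ]
red [359 106  28  32 442] [372.0136 115.8258] [0.4016 0.2881 0.018 ]
yel [361 146   9  56 231] [365.0519 172.381 ] [0.4348 0.2924 0.014 ]
yel [387 233   8  28 119] [390.3025 245.9328] [0.482  0.3197 0.014 ]
stop_face 0.65 [342.9 227.3] [0.4725 0.2863 0.012 ]
stop_grip 0.92 [373.9 251. ] [0.4723 0.2945 0.043 ]
stop_grip 0.71 [344.1 225.9] [0.4591 0.2751 0.043 ]
bracket_end 0.56 [342.1 234.6] [0.4759 0.2852 0.0161]
0.01566705869606787 39.99937176704407 [-7.9751 -1.489   6.0779] [0.4805 0.2287 0.0258]
17.2 [0.4805 0.2287 0.0258] [-0.0488  0.9988 -0.0004 -0.002 ]
mark_tip 0.16 [314. 154.] [ 0.6992 -0.1153  0.018 ]
stop_face 0.48 [239.1 246.3] [0.4803 0.274  0.012 ]
bracket_end 0.94 [234.3 244.1] [0.5067 0.2623 0.004 ]
mark_tip 0.46 [259.  257.9] [0.397  0.2968 0.018 ]
[-7.894  -1.0047  5.8947]
```

View pics/t6.png

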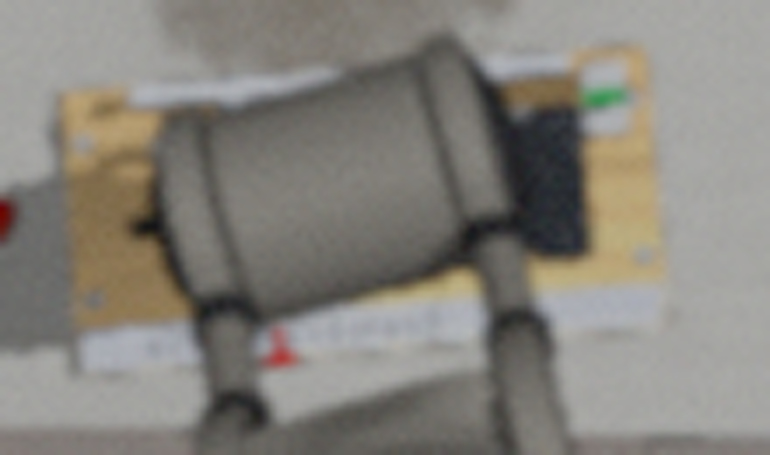

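The top view is blocked by the arm, but the gauge's green band shows at (605,97). Fx is about -7.9 N, and the downward press is heavier than needed. I'll ease it up and push about 3 mm more.

Call:
apply_moves --pt "1.5 0.15 0.4 0 0 0" --pt "1.5 0.15 0.3 0 0 0" --pt "0 0 0 0 0 0" --pt "0 0 0 0 0 0" --pt "0 0 0 0 0 0" --pt "0 0 0 0 0 0"

```text
clock: 18.2
ee_pos: [0.4831, 0.229, 0.0259]
eef_rot: [-0.049, 0.999, -0.001, -0.002]
contact_force: [-6.8, 0.4, 0.6]
gripper_width: 0.0156
gripper_force: 40.0
```

```bash
python3 chk.py; python3 - <<'E'
from look import *
f=[]
for n in range(3):
    c=look("scene",[]);f.append(observe()["contact_force"])
print(np.mean(f,0))
cv2.imwrite("pics/s7.png",cv2.resize(c["image"][200:290,185:305,::-1],None,fx=6.5,fy=6.5,interpolation=cv2.INTER_CUBIC))
E
```

```text
18.2 [0.4831 0.229  0.0259] [-0.0489  0.9988 -0.0005 -0.0025]
red [359 101  29  33 449] [372.7194 111.0223] [0.4016 0.2882 0.018 ]
yel [362 141   8  57 242] [365.5826 167.5785] [0.4345 0.2923 0.014 ]
yel [387 227   9  35 144] [390.8125 243.1597] [0.4826 0.3198 0.014 ]
stop_face 0.62 [342.8 223.3] [0.4724 0.2859 0.012 ]
stop_grip 0.72 [375.3 244.1] [0.4708 0.2946 0.043 ]
bracket_end 0.91 [341.4 234.5] [0.4785 0.2849 0.0161]
0.015739398144125297 40.01627862453461 [-7.4334 -0.9173  0.9671] [0.4832 0.229  0.0258]
18.45 [0.4832 0.229  0.0258] [-0.0489  0.9988 -0.0005 -0.0025]
[-6.5006 -0.9993  1.5109]
```

View pics/s7.png

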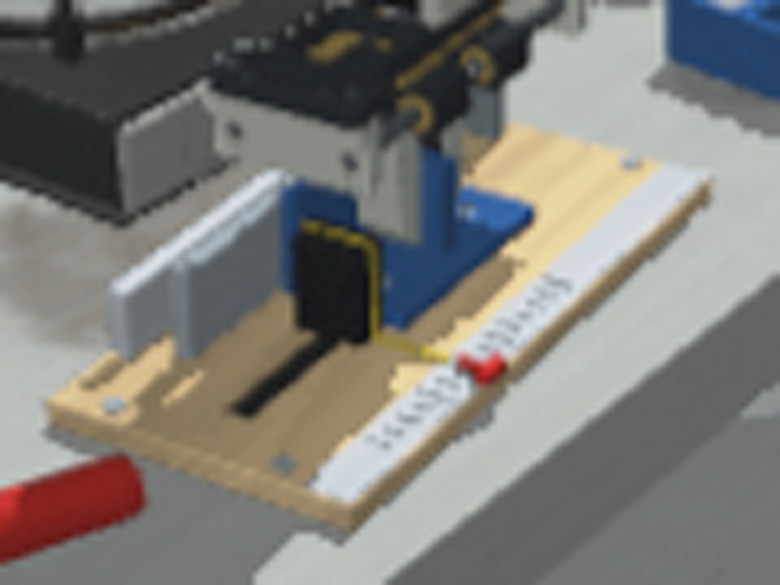

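The stop is at the mark (pointer (440,352), mark (482,367)), and the bracket is flat and up to it. The push is now about 7 N, so it needs about 3 mm more.

Call:
apply_moves --pt "1.5 0.15 0 0 0 0" --pt "1.7 0.15 0.1 0 0 0" --pt "0 0 0 0 0 0" --pt "0 0 0 0 0 0" --pt "0 0 0 0 0 0" --pt "0 0 0 0 0 0" --pt "0 0 0 0 0 0" --pt "0 0 0 0 0 0" --pt "0 0 0 0 0 0" --pt "0 0 0 0 0 0"

```text
clock: 19.6
ee_pos: [0.4853, 0.2292, 0.0259]
eef_rot: [-0.049, 0.999, -0.001, -0.004]
contact_force: [-10.4, -0.8, 4.4]
gripper_width: 0.0155
gripper_force: 40.0
```

```bash
python3 chk.py; python3 - <<'E'
from look import *
f=[]
for n in range(6):
    c=look("scene",[]);f.append(observe()["contact_force"])
print(np.mean(f,0),np.std(f,0))
E
```

```text
19.6 [0.4853 0.2292 0.0259] [-0.049   0.9988 -0.0007 -0.0036]
red [360  97  28  33 452] [372.9336 107.0531] [0.4017 0.2882 0.018 ]
yel [362 138   8  56 245] [365.7633 164.3551] [0.4348 0.2923 0.014 ]
yel [387 223   9  38 161] [391.0497 241.0124] [0.4832 0.3198 0.014 ]
stop_face 0.79 [345.1 219.2] [0.4716 0.2871 0.012 ]
stop_grip 0.86 [374.5 239.5] [0.4704 0.2938 0.043 ]
bracket_end 0.9 [339.5 232.2] [0.4792 0.2836 0.0162]
bracket_end 0.46 [375.6 239.8] [0.4823 0.3081 0.0162]
0.015966763310060177 40.0193989276886 [-11.1606  -2.0873   3.7939] [0.4854 0.2292 0.0259]
19.85 [0.4854 0.2292 0.0259] [-0.049   0.9988 -0.0007 -0.0035]
[-10.2609  -0.9492   3.6069] [0.3885 0.593  0.7315]
```

```bash
python3 -c "
from cell import *
print(finish_job())"
```

```text
the job is handed in; nothing more can be done
None
```

I handed the job in at about 20 s, with the stop within about 1 mm of the red mark. The gripped bracket is flat on the panel, about 1.5 mm from the stop, and pressing the fence with about 10 N; I judged that from measured force and position, as I never read the gauge pointer itself.

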